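# Weigh out bolts to the set mark

## Robot

A 7-joint arm with a two-finger parallel gripper is mounted at the origin on a cart in front of the work surface, level with it; the furniture and walls round the work are solid. World frame = base frame: x ahead of the robot, y to its left, z up, the work surface at z = 0. Lengths are in m, angles in rad, forces in N, time in s.
With the tool pointing down it reaches from about 0.4 to 0.925 m from the base axis. Payload 5.6 kg.
Tool frame: the origin (TCP) lies where the fingers leave the gripper's body, on its centre line; the fingertips stand tip_reach ahead of it and the grasp point (between the pads) lies 54 mm ahead of it (tip_reach is the distance from the TCP to the fingertips, in m); z points along the fingers, y is the line along which they close (so a half turn about z gives the same grasp; the last joint's range is limited). The gripper opens to 85 mm and grips with 20 to 120 N. Pads are 22 mm wide; open, the fingers measure 114 mm over their backs; the gripper's body (76 mm by 85 mm) begins 54 mm behind the grasp point. The pads swing forward as they close: fully open they stand 13 mm farther back than shut.
Start: joints at [1.154, 0.468, -0.012, 1.603, 0.006, 1.071, -0.056], TCP at [0.237, -0.605, 0.304] pointing down, gripper open.
Joint ranges: [-2.53, 2.53], [-0.31, 2.02], [-1.57, 1.55], [0.28, 2.44], [-1.29, 4.43], [0.15, 1.84], [-2.92, 2.92]. Speed limits (rad/s): [2.57, 2.57, 3.14, 3.14, 3.14, 3.14, 3.14].

## Interface

Orientations are given as a rotation vector (axis times angle).
In Python, from cell import read_state, read_camera, camera_params, job_done, tip_reach gives the robot as it stands.
- The arm moves only by the tool send_rows, never from a script. Its arguments are lists of equal length, an entry for each row: "translation": the shift along the tool's x, y, z in units of 20 cm (1.0 is 20 cm), a list of three; "twist": the turn, a rotation vector about the tool's x, y, z in units of pi/4 rad (1.0 is pi/4 rad), a list of three; "hand": the closure, from 0 (fully open) to 1 (shut). In form: {"translation": [[x, y, z], ...], "twist": [[rx, ry, rz], ...], "hand": [hand, ...]}. A call has 1 to 10 rows; each row shifts and turns the commanded pose from where the row before left it, along the tool's axes as they then stand; what a row does not reach is not made up. A row lasts 1/12 s, in which the tool goes at most 41.7 mm and 7.16 degrees, less where a joint would pass 70% of its speed; a pose out of reach is approached as far as the arm can. A call with a number of a shift or a turn outside -1 to 1 is refused whole. A call with a gripper value outside its range is refused whole. The fingers move at their own pace and stop on an object; "newtons" is the grip in N (left out, the last holds). Time passes only in rows, so rows that do not move let the fingers close. It gives the time, the measured TCP pose, the force, the opening and the grip force at its end, in the units of the state.
- read_state(): the state, without advancing time (a new reading comes with each control period).
- read_camera(name): name is "side" or "top" or "wrist"; returns the picture (400x640x3 uint8, red, green, blue); there is no depth.
- camera_params(name): a dict with "vertical_fov" (degrees; the focal length in pixels is half the picture's height over the tangent of half this angle, whatever the lens; pixels are square), "cx", "cy" (the principal point, pixels), "D" ([k1, k2, p1, p2, k3] as OpenCV has them; the pictures are not rectified), "rvec" (rotation vector, rad) and "tvec" (3), from world to camera coordinates, as OpenCV has them. Camera axes: x right, y down, z forward; pixel columns grow to the right and rows downward; lengths in m; the calibration is good to about 2 mm. A picture is of the moment at which its call begins: read the wrist's pose just before it. camera_params takes no time and is no camera call; for the wrist camera it gives the pose at the moment of the call.
- job_done(): hands the job in; it is judged then, once.
The state is a dict: "time_s": time; "joints": joint angles; "joint_vel": joint speeds; "effort": joint torques, N m; "eef_pos": TCP position; "tool_rot": TCP orientation; "wrist_force": force on the tool from outside, world axes, zero at the start; "wrist_torque": the same for the moment, N m; "finger_gap": finger opening in m; "gripper_force": force on a finger pad.
Only numpy, scipy, OpenCV 4.12 (cv2) and the standard library are available. Lean on these libraries where they do the work, as an engineer would, in place of code of your own. Each camera call takes 0.05 s, during which the arm holds its last target. There are 200 camera calls.

## Task

Weigh out a batch of the big bolts: first take the piston out of the scale pan and stand it upright on the bench, then lay bolts in the pan one at a time until the pan has sunk so far that its pointer stands level with the set plate on the post, and stop there. Leave the bolts you do not need, the set plate and the other things on the bench where they are.

Things in the scene. Friction and masses are not known exactly. Their poses are not given: they have to be found in the camera images.
- bolt_0_mid (a point): One of four like bolts, in no set place: steel hex bolt lying on the bench, 103 mm long: hexagonal head 30 mm across flats and 13 mm thick, shank 20 mm thick and 90 mm long. The point is its balance point on the axis of the shank, 13 mm above what it lies on and 44 mm from the outer face of the head; x points along the shank away from the head (dipping 3 degrees), z up. About 0.28 kg, so each sinks the pan by 15 to 17 mm
- bolt_1_mid (a point): Another of the four bolts, same shape, same point and axes
- bolt_2_mid (a point): Another of the four bolts, same shape, same point and axes
- bolt_3_mid (a point): Another of the four bolts, same shape, same point and axes
- piston_mid (a point): Bright metal engine piston, 55 mm across and 54 mm high, that stands crown up in the scale pan at the start. The point is its centre, 26 mm above what it stands on; z up through the crown. The grippable core is a 44 mm square along its x and y; 0.21 kg. The bench to the left (+y) of the scale, round x = 0.48 and y = 0.36, is clear to put it on
- pan_floor (a point): Centre of the upper face of the floor of the scale's open grey pan: inside 162 mm along x and 232 mm along y, with a rim 16 mm high. x points from the front of the scale to its post, z up. The pan goes straight down on a spring (172 N/m) under load, without tilting, by up to 75 mm; empty it stands 130 mm above the bench and it settles within a second
- pointer_tip (a point): Tip of the dark pointer that the pan carries on an upright at its back edge, in front of the post: a bar 4 mm thick that stands 90 mm above the pan floor and 110 mm behind the pan centre, and goes up and down with the pan
- mark (a point): Centre of the set plate, a dark plate 20 mm high and 22 mm wide with a thumb screw at its side, clamped on the face of the post just left of the pointer's tip. The pointer is at the mark when its tip is level with any part of the plate, that is within 10 mm above or below this point. At the start it is 28 to 52 mm below where the pointer stands with the pan empty
- scale: Grey spring scale fixed to the bench, 190 x 200 mm base; origin on the bench under the pan centre. At its back (its +x) an aluminium post 60 mm wide rises to 252 mm, its front face 117 mm behind the pan centre
- spanner: Combination spanner 218 mm long, 9 mm thick, lying on the bench (not to be moved); origin at the middle of its underside, length along y
- spark_plug: Used spark plug, 77 mm long, lying on the bench among the bolts (not to be moved); origin under its middle, length along y
There are look-alikes about, which are no part of the job. What is shaped like the part that bears bolt_0_mid but orange is not meant.

How it is judged:
On the way, in this order (a step that is already met when the one before it is completed fails the run):
1. the piston stands upright on the bench, let go, with the pan empty (height (world z) of piston_mid between 0.02 and 0.032 m and angle between piston_mid's own z axis and vertical below 0.12 rad and contact force between the fingers and anything else below 0.3 N and z of pan_floor in the frame of scale above 0.127 m), for 0.2 s.
2. the first bolt lies alone in the pan, let go (contact force between the fingers and anything else below 0.3 N and ((x of bolt_0_mid in the frame of pan_floor between -0.085 and 0.085 m and y of bolt_0_mid in the frame of pan_floor between -0.12 and 0.12 m and z of bolt_0_mid in the frame of pan_floor between 0 and 0.07 m) or (x of bolt_1_mid in the frame of pan_floor between -0.085 and 0.085 m and y of bolt_1_mid in the frame of pan_floor between -0.12 and 0.12 m and z of bolt_1_mid in the frame of pan_floor between 0 and 0.07 m) or (x of bolt_2_mid in the frame of pan_floor between -0.085 and 0.085 m and y of bolt_2_mid in the frame of pan_floor between -0.12 and 0.12 m and z of bolt_2_mid in the frame of pan_floor between 0 and 0.07 m) or (x of bolt_3_mid in the frame of pan_floor between -0.085 and 0.085 m and y of bolt_3_mid in the frame of pan_floor between -0.12 and 0.12 m and z of bolt_3_mid in the frame of pan_floor between 0 and 0.07 m)) and z of pan_floor in the frame of scale between 0.11 and 0.119 m), for 0.2 s.
3. the second bolt has been added, let go: two bolts in the pan (contact force between the fingers and anything else below 0.3 N and z of pan_floor in the frame of scale between 0.092 and 0.103 m), for 0.2 s.
At the end, for the whole second after the job is handed in: The pointer tip is within 10 mm above or below the middle of the set plate (level with the plate), carried by bolts lying in the pan; every other bolt lies within 50 mm of where it started; the piston stands upright (within 7 degrees) on the bench; nothing is held (z of pointer_tip in the frame of mark between -0.01 and 0.01 m and height (world z) of piston_mid between 0.02 and 0.032 m and angle between piston_mid's own z axis and vertical below 0.12 rad and contact force between the fingers and anything else below 0.3 N and ((x of bolt_0_mid in the frame of pan_floor between -0.085 and 0.085 m and y of bolt_0_mid in the frame of pan_floor between -0.12 and 0.12 m and z of bolt_0_mid in the frame of pan_floor between 0 and 0.07 m) or distance of bolt_0_mid from where it was at the start of the episode below 0.05 m) and ((x of bolt_1_mid in the frame of pan_floor between -0.085 and 0.085 m and y of bolt_1_mid in the frame of pan_floor between -0.12 and 0.12 m and z of bolt_1_mid in the frame of pan_floor between 0 and 0.07 m) or distance of bolt_1_mid from where it was at the start of the episode below 0.05 m) and ((x of bolt_2_mid in the frame of pan_floor between -0.085 and 0.085 m and y of bolt_2_mid in the frame of pan_floor between -0.12 and 0.12 m and z of bolt_2_mid in the frame of pan_floor between 0 and 0.07 m) or distance of bolt_2_mid from where it was at the start of the episode below 0.05 m) and ((x of bolt_3_mid in the frame of pan_floor between -0.085 and 0.085 m and y of bolt_3_mid in the frame of pan_floor between -0.12 and 0.12 m and z of bolt_3_mid in the frame of pan_floor between 0 and 0.07 m) or distance of bolt_3_mid from where it was at the start of the episode below 0.05 m)); the robot touches nothing.
It fails at once if the set plate is shifted more than 5 mm on its post (distance of mark from where it was at the start of the episode above 0.005 m).
It fails at once if the spark plug is moved more than 40 mm (distance of spark_plug from where it was at the start of the episode above 0.04 m).
It fails at once if the spanner is moved more than 40 mm (distance of spanner from where it was at the start of the episode above 0.04 m).
It also fails if it takes over 72 s, if anything falls off the work surface, if the arm or the gripper's body presses on something with over 40 N, if the wrist force passes 120 N, or if a joint passes its speed limit or range.

## Working session

There is one attempt and no reset: what is moved stays moved. The work goes in short steps, Python scripts to look and compute and a tool call to move; the robot and the scene stay as the last step left them, time stands still between calls to the robot, and variables do not carry over. Pictures are saved under pics/ and viewed, at most 10 in all, crops included, and the job is handed in when it is done.

Besides the shell and the picture viewer there is one more tool, called by a JSON object that holds its "method" and its "body", one argument or row to a line. send_rows: Moves the arm, as the interface text tells. Its arguments: {"type":"object","properties":{"translation":{"type":"array","items":{"type":"array","items":{"type":"number","minimum":-1,"maximum":1}}},"twist":{"type":"array","items":{"type":"array","items":{"type":"number","minimum":-1,"maximum":1}}},"hand":{"type":"array","items":{"type":"number"}},"newtons":{"type":"number"}},"required":["translation","twist","hand"]}

```bash
ls; mkdir -p pics
cat > h.py <<'E'
import numpy as np, cv2
from cell import *
def K(p):
    f=200/np.tan(np.radians(p["vertical_fov"])/2)
    return np.array([[f,0,p["cx"]],[0,f,p["cy"]],[0,0,1]])
def ray(p,uv):
    n=cv2.undistortPoints(np.array([[uv]],float),K(p),np.array(p["D"],float))[0,0]
    R=cv2.Rodrigues(np.array(p["rvec"],float))[0]; t=np.array(p["tvec"],float).ravel()
    return -R.T@t, R.T@np.array([n[0],n[1],1])
def onz(p,uv,z):
    o,d=ray(p,uv); return o+d*(z-o[2])/d[2]
def proj(p,X):
    return cv2.projectPoints(np.array([X],float),np.array(p["rvec"],float),np.array(p["tvec"],float),K(p),np.array(p["D"],float))[0].ravel()
def save(img,n): cv2.imwrite("pics/"+n,img[:,:,::-1])
E
python3 - <<'E'
from h import *
print(read_state(),tip_reach)
for n in("side","top","wrist"):
    p=camera_params(n); print(n,p, ray(p,(320,200)))
    save(read_camera(n),n+"0.png")
E
```

```text
pics
{'time_s': 0.0, 'joints': array([ 1.15400321,  0.468374  , -0.01163359,  1.60365389,  0.00595669,
        1.0713832 , -0.05630984]), 'joint_vel': array([ 1.29054138e-03, -8.60888755e-04,  4.80432403e-04,  1.42388858e-03,
        2.81760161e-06,  1.08785106e-03,  9.69692707e-04]), 'effort': array([-2.07617995e-04, -5.32387626e+01,  2.13450997e-02, -2.51298344e+01,
        1.13716224e-02,  7.82328163e-03, -2.09084590e-05]), 'eef_pos': array([ 0.23715538, -0.60471887,  0.30292774]), 'tool_rot': array([-3.08519568e+00, -5.83314365e-01,  6.32073388e-04]), 'wrist_force': array([ 0.77481082, -0.22788477, -0.75570757]), 'wrist_torque': array([-0.06931978,  0.00081712, -0.00303909]), 'gripper_force': 0.0, 'finger_gap': 0.08486037839771954} 0.0726
side {'vertical_fov': 54.61108577464108, 'cx': 316.4796744665996, 'cy': 196.2668712856769, 'D': array([-0.04430187,  0.        ,  0.        ,  0.        ,  0.        ]), 'rvec': array([ 2.09684987, -0.19405923,  0.13301445]), 'tvec': array([-0.55564047,  0.11344289,  1.1976399 ])} (array([ 0.34666911, -1.06091518,  0.71430138]), array([ 0.18183916,  0.83741516, -0.51560238]))
top {'vertical_fov': 52.77132660401455, 'cx': 312.68970305777265, 'cy': 201.21641281964332, 'D': array([-0.09230519,  0.        ,  0.        ,  0.        ,  0.        ]), 'rvec': array([ 2.13552269, -2.15016917,  0.20051804]), 'tvec': array([-0.14608038,  0.52513911,  1.14312171])} (array([ 0.32629659, -0.12603785,  1.21716178]), array([ 0.16927064, -0.03802529, -0.98500734]))
wrist {'vertical_fov': 71.1196315345741, 'cx': 317.34514240505433, 'cy': 202.5452115463166, 'D': array([-0.017674,  0.      ,  0.      ,  0.      ,  0.      ]), 'rvec': array([-2.39967377,  1.63776229,  0.22855273]), 'tvec': array([-0.64986879, -0.03480757,  0.37762516])} (array([ 0.30155972, -0.58018916,  0.3722688 ]), array([-0.24254232, -0.10421227, -0.96461694]))
```

View pics/top0.png

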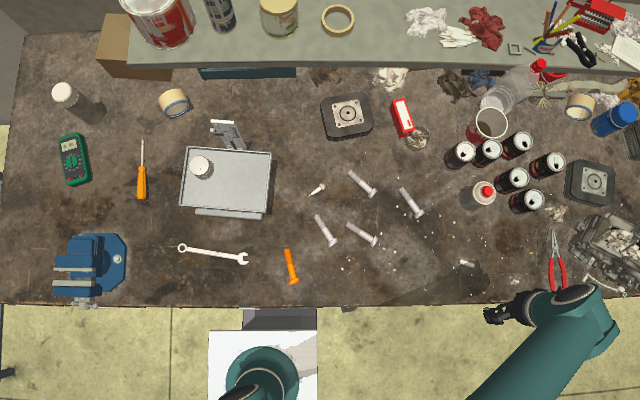

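View pics/side0.png

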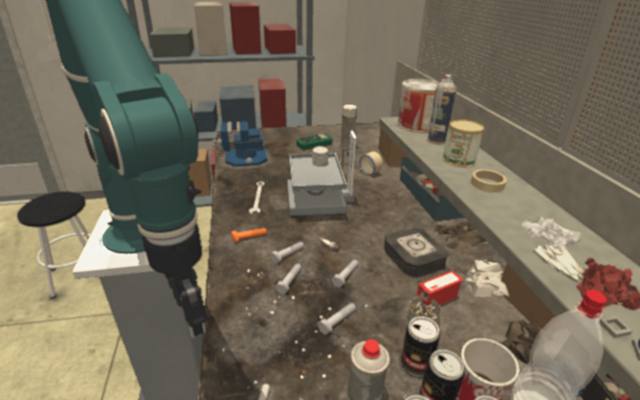

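The top view shows four steel bolts near (362,183), (411,203), (325,230) and (361,235), the spark plug at (317,189) and the piston at (200,167) in the pan, which is centred about (226,180). The side view shows the pan, pointer and post around (320,175).

Run:
```python
from h import *
p=camera_params("top"); im=cv2.imread("pics/top0.png"); hsv=cv2.cvtColor(im,cv2.COLOR_BGR2HSV)
m=((hsv[...,2]>140)&(hsv[...,1]<60)).astype(np.uint8)
n,l,s,c=cv2.connectedComponentsWithStats(m)
for i in range(1,n):
    x,y,w,h,a=s[i]
    if 300<x+w/2<440 and 160<y<250 and a>60:
        ys,xs=np.where(l==i); P=np.array([onz(p,(u,v),0.012)[:2] for u,v in zip(xs,ys)])
        mu=P.mean(0); e=np.linalg.eigh(np.cov((P-mu).T))[1][:,1]
        t=(P-mu)@e; q=(P-mu)@np.array([-e[1],e[0]])
        lo,hi=t.min(),t.max(); wl=np.ptp(q[t<lo+.02]);wh=np.ptp(q[t>hi-.02])
        if wh>wl: e=-e; lo,hi=-hi,-lo   # head at lo
        print(c[i].round(),a,"len",(hi-lo).round(3),"w",wl.round(3),wh.round(3),"head",(mu+e*lo).round(3),"mid",(mu+e*(lo+.044)).round(3),"yaw",np.degrees(np.arctan2(e[1],e[0])).round(1))
for n,uv,z in [("piston",(200,165),.184),("pan tl",(187,148),.125),("tr",(272,152),.125),("br",(267,214),.125),("bl",(179,208),.125),("spark",(317,189),.01)]:
    print(n,onz(p,uv,z).round(3))
sv=cv2.imread("pics/side0.png")[120:230,260:400]
tp=im[100:270,150:450]
cv2.imwrite("pics/c1.png",np.vstack([cv2.resize(tp,(640,363),interpolation=cv2.INTER_CUBIC)]))
cv2.imwrite("pics/c2.png",cv2.resize(sv,(700,550),interpolation=cv2.INTER_CUBIC))
```

```text
[362. 183.] 214 len 0.106 w 0.029 0.018 head [ 0.551 -0.337] mid [ 0.582 -0.306] yaw 46.1
[318. 189.] 72 len 0.06 w 0.019 0.005 head [ 0.581 -0.185] mid [ 0.556 -0.149] yaw 124.9
[411. 203.] 209 len 0.104 w 0.016 0.032 head [ 0.484 -0.479] mid [ 0.521 -0.454] yaw 34.1
[325. 231.] 222 len 0.106 w 0.017 0.031 head [ 0.4   -0.212] mid [ 0.437 -0.189] yaw 31.4
[362. 234.] 215 len 0.105 w 0.033 0.016 head [ 0.404 -0.337] mid [ 0.429 -0.301] yaw 55.2
piston [0.6   0.151 0.184]
pan tl [0.665 0.206 0.125]
tr [ 0.651 -0.035  0.125]
br [ 0.476 -0.023  0.125]
bl [0.494 0.22  0.125]
spark [ 0.568 -0.164  0.01 ]
```

View pics/c1.png

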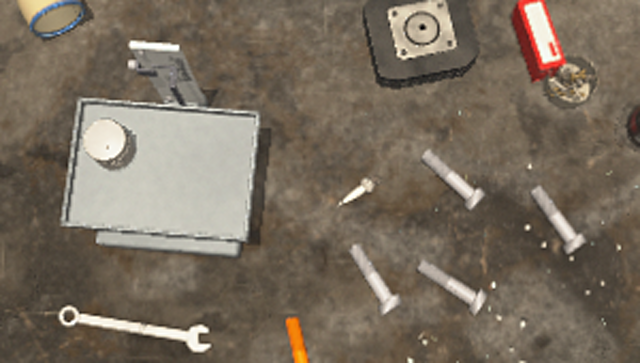

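View pics/c2.png

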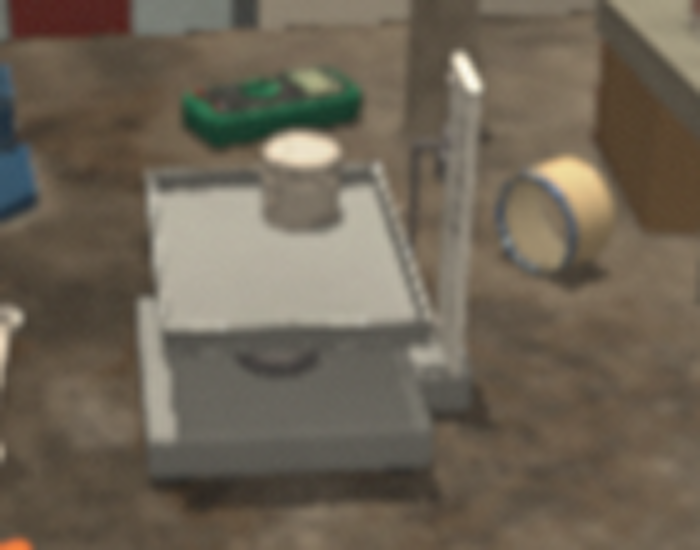

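```bash
cat >> h.py <<'E'
from scipy.spatial.transform import Rotation as Ro
def down(yaw): # tool x at world yaw, z down
    c,s=np.cos(yaw),np.sin(yaw); return Ro.from_matrix(np.array([[c,s,0],[s,-c,0],[0,0,-1]]))
def myaw():
    x=Ro.from_rotvec(read_state()["tool_rot"]).as_matrix()[:,0]; return np.degrees(np.arctan2(x[1],x[0]))
def plan(wps,start=None):
    """wps: list of (xyz, yaw deg); prints row groups translation/twist in tool units"""
    s=read_state(); P=s["eef_pos"]; R=Ro.from_rotvec(s["tool_rot"])
    if start is not None: P=np.array(start[0]);R=down(np.radians(start[1]))
    for X,yw in wps:
        X=np.array(X,float); T=down(np.radians(yw)); rv=(R.inv()*T).as_rotvec()
        n=int(max(np.ceil(np.linalg.norm(X-P)/.0405),np.ceil(np.degrees(np.linalg.norm(rv))/7),1))
        tr=[];st=Ro.from_rotvec(rv/n)
        for i in range(n):
            tr.append((R.inv().apply((X-P)/n)/.2).round(3).tolist()); R=R*st
        print(n,"rows to",X.round(3),yw,"\n T",tr,"\n W",(rv/n/(np.pi/4)).round(3).tolist()); P=X;R=T
E
python3 - <<'E'
from h import *
s=read_state();R=Ro.from_rotvec(s["tool_rot"]).as_matrix();print(R.round(3),myaw())
p=camera_params("wrist");o,d=ray(p,(320,200));print("cam in tool",R.T@(o-s["eef_pos"]),R.T@d)
t=camera_params("top");print("piston",onz(t,(200,165),.172))
c=np.mean([onz(t,q,.134) for q in[(187,148),(272,152),(267,214),(179,208)]],0);print(c)
# yaw 0 -> camera ahead(+x) of tool
plan([((.55,.14,.33),-4.5)])
plan([((.55,.14,.33),-184.5)])
E
```

```text
[[ 0.931  0.365 -0.001]
 [ 0.365 -0.931  0.001]
 [-0.    -0.001 -1.   ]] 21.41447746456731
cam in tool [ 0.06891064  0.00051646 -0.06928078] [-0.2637538   0.01002753  0.96462749]
piston [0.60269057 0.1538664  0.172     ]
[0.56948854 0.09014756 0.134     ]
20 rows to [0.55 0.14 0.33] -4.5 
 T [[0.141, -0.145, -0.007], [0.137, -0.148, -0.007], [0.134, -0.151, -0.007], [0.131, -0.154, -0.007], [0.127, -0.157, -0.007], [0.124, -0.16, -0.007], [0.12, -0.163, -0.007], [0.116, -0.165, -0.007], [0.112, -0.168, -0.007], [0.109, -0.17, -0.007], [0.105, -0.173, -0.007], [0.101, -0.175, -0.007], [0.097, -0.177, -0.007], [0.093, -0.179, -0.007], [0.089, -0.181, -0.007], [0.085, -0.183, -0.007], [0.08, -0.185, -0.007], [0.076, -0.187, -0.007], [0.072, -0.189, -0.007], [0.068, -0.19, -0.007]] 
 W [-0.0, 0.0, 0.029]
23 rows to [0.55 0.14 0.33] -184.5 
 T [[0.122, -0.126, -0.006], [0.136, -0.111, -0.006], [0.148, -0.094, -0.006], [0.158, -0.076, -0.006], [0.166, -0.057, -0.006], [0.172, -0.037, -0.006], [0.175, -0.017, -0.006], [0.176, 0.003, -0.006], [0.174, 0.024, -0.006], [0.17, 0.044, -0.006], [0.164, 0.063, -0.006], [0.155, 0.082, -0.006], [0.145, 0.1, -0.006], [0.132, 0.116, -0.006], [0.118, 0.13, -0.006], [0.102, 0.143, -0.006], [0.084, 0.154, -0.006], [0.066, 0.163, -0.006], [0.046, 0.169, -0.006], [0.026, 0.174, -0.006], [0.006, 0.176, -0.006], [-0.015, 0.175, -0.006], [-0.035, 0.172, -0.006]] 
 W [-0.0, -0.0, -0.149]
```

{"method": "send_rows", "body": {
  "translation": [
    [0.141,-0.145,-0.007],
    [0.137,-0.148,-0.007],
    [0.134,-0.151,-0.007],
    [0.131,-0.154,-0.007],
    [0.127,-0.157,-0.007],
    [0.124,-0.16,-0.007],
    [0.12,-0.163,-0.007],
    [0.116,-0.165,-0.007],
    [0.112,-0.168,-0.007],
    [0.109,-0.17,-0.007]
  ],
  "twist": [
    [0,0,0.029],
    [0,0,0.029],
    [0,0,0.029],
    [0,0,0.029],
    [0,0,0.029],
    [0,0,0.029],
    [0,0,0.029],
    [0,0,0.029],
    [0,0,0.029],
    [0,0,0.029]
  ],
  "hand": [0,0,0,0,0,0,0,0,0,0]
}}

```text
time_s: 0.98
eef_pos: [0.3941, -0.2308, 0.318]
tool_rot: [3.133, 0.227, 0.0]
wrist_force: [1.1, -0.1, 0.4]
finger_gap: 0.0852
gripper_force: 0.0
```

{"method": "send_rows", "body": {
  "translation": [
    [0.105,-0.173,-0.007],
    [0.101,-0.175,-0.007],
    [0.097,-0.177,-0.007],
    [0.093,-0.179,-0.007],
    [0.089,-0.181,-0.007],
    [0.085,-0.183,-0.007],
    [0.08,-0.185,-0.007],
    [0.076,-0.187,-0.007],
    [0.072,-0.189,-0.007],
    [0.068,-0.19,-0.007]
  ],
  "twist": [
    [0,0,0.029],
    [0,0,0.029],
    [0,0,0.029],
    [0,0,0.029],
    [0,0,0.029],
    [0,0,0.029],
    [0,0,0.029],
    [0,0,0.029],
    [0,0,0.029],
    [0,0,0.029]
  ],
  "hand": [0,0,0,0,0,0,0,0,0,0]
}}

```text
time_s: 1.82
eef_pos: [0.5519, 0.1409, 0.3318]
tool_rot: [3.139, -0.131, -0.0]
wrist_force: [0.2, 0.7, -0.5]
finger_gap: 0.0855
gripper_force: 0.0
```

Run:
```python
from h import *
s=read_state();print(s["time_s"],s["eef_pos"],myaw())
p=camera_params("wrist");im=read_camera("wrist");save(im,"w1.png");np.savez("w1.npz",**{k:np.array(v) for k,v in p.items()})
print(proj(p,[.603,.154,.172]))
```

```text
1.8167 [0.5518703  0.14085434 0.33176547] -4.765129987006697
[294.94251133 148.31431377]
```

View pics/w1.png

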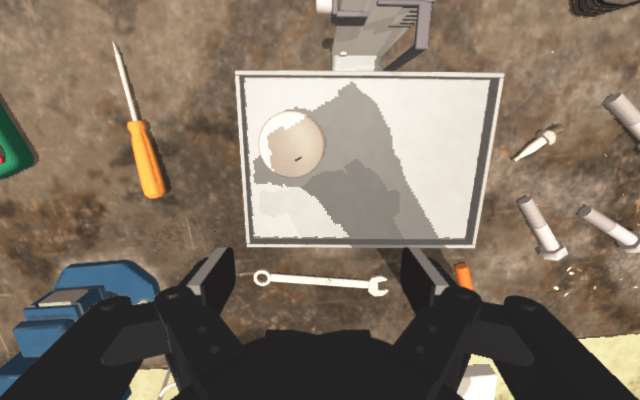

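Run:
```python
from h import *
p=dict(np.load("w1.npz"));p={k:(float(v) if v.ndim==0 else v) for k,v in p.items()}
im=cv2.imread("pics/w1.png");g=cv2.cvtColor(im,cv2.COLOR_BGR2GRAY)
ys,xs=np.where(g[112:175,262:322]<70); a=onz(p,(xs.mean()+262,ys.mean()+112),.172)
P=np.array([onz(p,(x+262,y+112),.172)[:2] for x,y in zip(xs,ys)]);w,v=np.linalg.eigh(np.cov(P.T))
c=onz(p,(291.5,144.5),.172); d=a-c
print(len(xs),xs.mean()+262,ys.mean()+112,c,d,np.degrees(np.arctan2(d[1],d[0])),"dash",np.degrees(np.arctan2(v[1,1],v[0,1])),w)
q=[onz(p,u,.134) for u in[(238,73),(502,75),(475,245),(249,245)]];print(np.round(q,3),np.mean(q,0))
e=q[0]-q[1];print(np.degrees(np.arctan2(-e[0],e[1])))
```

```text
<stdin>:4: RuntimeWarning: Mean of empty slice.
  ret = ret.dtype.type(ret / rcount)
  avg = a.mean(axis, **keepdims_kw)
  ret = um.true_divide(
<stdin>:5: RuntimeWarning: Degrees of freedom <= 0 for slice
  c *= np.true_divide(1, fact)
  c *= np.true_divide(1, fact)
Traceback (most recent call last):
ValueError: not enough values to unpack (expected 2, got 0)

During handling of the above exception, another exception occurred:

Traceback (most recent call last):
numpy.linalg.LinAlgError: 0-dimensional array given. Array must be at least two-dimensional
```

Run:
```python
from h import *
p=dict(np.load("w1.npz"));p={k:(float(v) if v.ndim==0 else v) for k,v in p.items()}
im=cv2.imread("pics/w1.png");g=cv2.cvtColor(im,cv2.COLOR_BGR2GRAY)
r=g[150:168,288:310]; print(r.min())
ys,xs=np.where(r<105); xs+=288;ys+=150; a=onz(p,(xs.mean(),ys.mean()),.172)
P=np.array([onz(p,(x,y),.172)[:2] for x,y in zip(xs,ys)]);w,v=np.linalg.eigh(np.cov(P.T))
c=onz(p,(291.5,144.5),.172); d=a-c
print(len(xs),xs.mean(),ys.mean(),c,d,np.degrees(np.arctan2(d[1],d[0])),"dash",np.degrees(np.arctan2(v[1,1],v[0,1])),w)
q=[onz(p,u,.134) for u in[(238,73),(502,75),(475,245),(249,245)]];print(np.round(q,3),np.mean(q,0))
e=q[0]-q[1];print(np.degrees(np.arctan2(-e[0],e[1])))
plan([(list(c[:2])+[.26],15),(list(c[:2])+[.211],15)])
```

```text
82
5 298.0 158.4 [0.60624391 0.15644093 0.172     ] [-0.01151595 -0.00407126  0.        ] -160.52986977723944 dash 120.24337376152695 [3.24305162e-08 2.52534970e-06]
[[ 0.669  0.2    0.134]
 [ 0.649 -0.033  0.134]
 [ 0.486 -0.019  0.134]
 [ 0.506  0.215  0.134]] [0.57747865 0.09089832 0.134     ]
-5.038595920539588
3 rows to [0.606 0.156 0.26 ] 15 
 T [[0.087, -0.017, 0.121], [0.088, -0.007, 0.121], [0.089, 0.003, 0.121]] 
 W [-0.003, -0.001, -0.143]
2 rows to [0.606 0.156 0.211] 15 
 T [[0.0, 0.0, 0.123], [0.0, 0.0, 0.123]] 
 W [0.0, 0.0, 0.0]
```

Run:
```python
from h import *
plan([([.605,.155,.27],22),([.605,.155,.210],22)])
```

```text
4 rows to [0.605 0.155 0.27 ] 22 
 T [[0.064, -0.011, 0.078], [0.065, -0.003, 0.078], [0.065, 0.004, 0.078], [0.064, 0.011, 0.078]] 
 W [-0.002, -0.001, -0.146]
2 rows to [0.605 0.155 0.21 ] 22 
 T [[0.0, 0.0, 0.15], [0.0, 0.0, 0.15]] 
 W [0.0, 0.0, 0.0]
```

{"method": "send_rows", "body": {
  "translation": [
    [0.064,-0.011,0.078],
    [0.065,-0.003,0.078],
    [0.065,0.004,0.078],
    [0.064,0.011,0.078],
    [0,0,0.1],
    [0,0,0.1],
    [0,0,0.1],
    [0,0,0],
    [0,0,0]
  ],
  "twist": [
    [0,0,-0.146],
    [0,0,-0.146],
    [0,0,-0.146],
    [0,0,-0.146],
    [0,0,0],
    [0,0,0],
    [0,0,0],
    [0,0,0],
    [0,0,0]
  ],
  "hand": [0,0,0,0,0,0,0,0,1],
  "newtons": 40
}}

```text
time_s: 2.62
eef_pos: [0.6028, 0.1432, 0.2085]
tool_rot: [3.086, 0.589, -0.004]
wrist_force: [-0.1, -0.4, -0.0]
finger_gap: 0.0754
gripper_force: 0.0
```

{"method": "send_rows", "body": {
  "translation": [
    [0,0,0],
    [0,0,0],
    [0,0,0],
    [0,0,0],
    [0,0,0],
    [0,0,0],
    [0,0,0],
    [0,0,0]
  ],
  "twist": [
    [0,0,0],
    [0,0,0],
    [0,0,0],
    [0,0,0],
    [0,0,0],
    [0,0,0],
    [0,0,0],
    [0,0,0]
  ],
  "hand": [1,1,1,1,1,1,1,1]
}}

```text
time_s: 3.28
eef_pos: [0.6037, 0.1436, 0.2097]
tool_rot: [3.086, 0.588, 0.002]
wrist_force: [1.2, 2.0, 0.7]
finger_gap: 0.0432
gripper_force: 48.5
```

Run:
```python
from h import *
plan([([.605,.155,.30],22),([.48,.36,.30],22),([.48,.36,.10],22)])
```

```text
3 rows to [0.605 0.155 0.3  ] 22 
 T [[0.009, -0.017, -0.15], [0.009, -0.017, -0.15], [0.009, -0.017, -0.15]] 
 W [0.0, -0.0, -0.003]
6 rows to [0.48 0.36 0.3 ] 22 
 T [[-0.033, -0.197, 0.0], [-0.033, -0.197, 0.0], [-0.033, -0.197, 0.0], [-0.033, -0.197, 0.0], [-0.033, -0.197, 0.0], [-0.033, -0.197, 0.0]] 
 W [0.0, 0.0, 0.0]
5 rows to [0.48 0.36 0.1 ] 22 
 T [[0.0, 0.0, 0.2], [0.0, 0.0, 0.2], [0.0, 0.0, 0.2], [0.0, 0.0, 0.2], [0.0, 0.0, 0.2]] 
 W [0.0, 0.0, 0.0]
```

{"method": "send_rows", "body": {
  "translation": [
    [0,0,-0.15],
    [0,0,-0.15],
    [0,0,-0.15],
    [-0.024,-0.176,0],
    [-0.024,-0.176,0],
    [-0.024,-0.176,0],
    [-0.024,-0.176,0],
    [-0.024,-0.176,0],
    [-0.024,-0.176,0],
    [-0.024,-0.176,0]
  ],
  "twist": [
    [0,0,0],
    [0,0,0],
    [0,0,0],
    [0,0,0],
    [0,0,0],
    [0,0,0],
    [0,0,0],
    [0,0,0],
    [0,0,0],
    [0,0,0]
  ],
  "hand": [1,1,1,1,1,1,1,1,1,1]
}}

```text
time_s: 4.12
eef_pos: [0.4803, 0.3603, 0.2985]
tool_rot: [3.084, 0.587, -0.003]
wrist_force: [-0.0, -0.2, -2.8]
finger_gap: 0.0432
gripper_force: 48.2
```

{"method": "send_rows", "body": {
  "translation": [
    [0,0,0.19],
    [0,0,0.19],
    [0,0,0.19],
    [0,0,0.19],
    [0,0,0.14],
    [0,0,0.07],
    [0,0,0],
    [0,0,0]
  ],
  "twist": [
    [0,0,0],
    [0,0,0],
    [0,0,0],
    [0,0,0],
    [0,0,0],
    [0,0,0],
    [0,0,0],
    [0,0,0]
  ],
  "hand": [1,1,1,1,1,1,1,1]
}}

```text
time_s: 4.78
eef_pos: [0.4815, 0.3601, 0.1053]
tool_rot: [3.085, 0.588, -0.002]
wrist_force: [0.7, 1.2, -1.1]
finger_gap: 0.043
gripper_force: 48.1
```

{"method": "send_rows", "body": {
  "translation": [
    [0,0,0.025],
    [0,0,0.015],
    [0,0,0.01],
    [0,0,0]
  ],
  "twist": [
    [0,0,0],
    [0,0,0],
    [0,0,0],
    [0,0,0]
  ],
  "hand": [1,1,1,1]
}}

```text
time_s: 5.12
eef_pos: [0.4822, 0.3608, 0.0975]
tool_rot: [-3.086, -0.588, -0.004]
wrist_force: [-0.5, -0.7, 3.6]
finger_gap: 0.0431
gripper_force: 48.9
```

{"method": "send_rows", "body": {
  "translation": [
    [0,0,0],
    [0,0,0],
    [0,0,0],
    [0,0,0],
    [0,0,0],
    [0,0,-0.1],
    [0,0,-0.19],
    [0,0,-0.19],
    [0,0,-0.19],
    [0,0,-0.19]
  ],
  "twist": [
    [0,0,0],
    [0,0,0],
    [0,0,0],
    [0,0,0],
    [0,0,0],
    [0,0,0],
    [0,0,0],
    [0,0,0],
    [0,0,0],
    [0,0,0]
  ],
  "hand": [0,0,0,0,0,0,0,0,0,0]
}}

```text
time_s: 5.95
eef_pos: [0.4811, 0.3602, 0.2691]
tool_rot: [3.086, 0.589, -0.001]
wrist_force: [1.3, 0.2, -0.7]
finger_gap: 0.0859
gripper_force: 0.0
```

Run:
```python
from h import *
s=read_state();print(s["time_s"],s["eef_pos"],s["finger_gap"])
save(read_camera("wrist"),"w2.png")
# nearest bolt: mid (.437,-.189) yaw 31.4
plan([([.437,-.189,.25],31.4)])
```

```text
5.95 [0.48105562 0.36022407 0.26906414] 0.08587431126150798
14 rows to [ 0.437 -0.189  0.25 ] 31.4 
 T [[-0.088, 0.177, 0.008], [-0.09, 0.176, 0.008], [-0.092, 0.175, 0.008], [-0.095, 0.174, 0.008], [-0.097, 0.173, 0.009], [-0.099, 0.171, 0.009], [-0.101, 0.17, 0.009], [-0.103, 0.169, 0.009], [-0.105, 0.168, 0.009], [-0.107, 0.166, 0.009], [-0.109, 0.165, 0.009], [-0.111, 0.164, 0.009], [-0.113, 0.162, 0.01], [-0.115, 0.161, 0.01]] 
 W [-0.0, -0.001, -0.016]
```

View pics/w2.png

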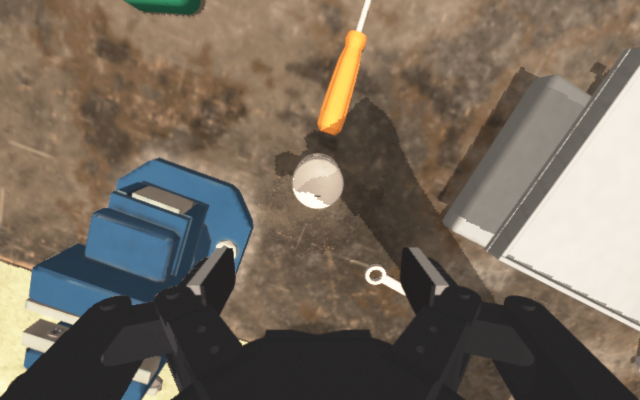

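{"method": "send_rows", "body": {
  "translation": [
    [-0.088,0.177,0],
    [-0.09,0.176,0],
    [-0.092,0.175,0],
    [-0.095,0.174,0],
    [-0.097,0.173,0],
    [-0.099,0.171,0],
    [-0.101,0.17,0],
    [-0.103,0.169,0],
    [-0.105,0.168,0],
    [-0.107,0.166,0]
  ],
  "twist": [
    [0,0,-0.016],
    [0,0,-0.016],
    [0,0,-0.016],
    [0,0,-0.016],
    [0,0,-0.016],
    [0,0,-0.016],
    [0,0,-0.016],
    [0,0,-0.016],
    [0,0,-0.016],
    [0,0,-0.016]
  ],
  "hand": [0,0,0,0,0,0,0,0,0,0]
}}

```text
time_s: 6.83
eef_pos: [0.4479, -0.0358, 0.2675]
tool_rot: [3.042, 0.782, 0.001]
wrist_force: [1.0, -0.0, -1.6]
finger_gap: 0.0852
gripper_force: 0.0
```

{"method": "send_rows", "body": {
  "translation": [
    [-0.109,0.165,0],
    [-0.111,0.164,0],
    [-0.113,0.162,0],
    [-0.115,0.161,0],
    [0,0,0]
  ],
  "twist": [
    [0,0,-0.016],
    [0,0,-0.016],
    [0,0,-0.016],
    [0,0,-0.016],
    [0,0,0]
  ],
  "hand": [0,0,0,0,0]
}}

```text
time_s: 7.25
eef_pos: [0.4342, -0.1998, 0.2673]
tool_rot: [3.024, 0.84, -0.002]
wrist_force: [1.1, -1.3, -0.2]
finger_gap: 0.0855
gripper_force: 0.0
```

```bash
cat >> h.py <<'E'
def bolts(im,p,z=.012,amin=300,show=True):
    hsv=cv2.cvtColor(im,cv2.COLOR_RGB2HSV); m=((hsv[...,2]>125)&(hsv[...,1]<60)).astype(np.uint8)
    m[230:,100:540]=0
    n,l,s,c=cv2.connectedComponentsWithStats(m)
    for i in range(1,n):
        if s[i,4]<amin: continue
        ys,xs=np.where(l==i); P=np.array([onz(p,(u,v),z)[:2] for u,v in zip(xs,ys)])
        mu=P.mean(0); e=np.linalg.eigh(np.cov((P-mu).T))[1][:,1]
        if abs(np.degrees(np.arctan2(e[1],e[0])))>90: e=-e   # shanks point to +x
        t=(P-mu)@e; q=(P-mu)@np.array([-e[1],e[0]]); lo,hi=t.min(),t.max()
        if not .05<hi-lo<.15: continue
        sh=q[t>hi-.05]; off=(sh.min()+sh.max())/2; head=mu+e*lo+off*np.array([-e[1],e[0]])
        print(c[i].round(),"len %.3f w %.3f %.3f"%(hi-lo,np.ptp(q[t<lo+.02]),np.ptp(sh)),"head",head.round(3),"mid",(head+e*.044).round(3),"yaw",np.degrees(np.arctan2(e[1],e[0])).round(1))
E
python3 - <<'E'
from h import *
s=read_state();print(s["time_s"],s["eef_pos"],myaw())
p=camera_params("wrist");im=read_camera("wrist");save(im,"w3.png");bolts(im,p)
print(proj(p,[.437,-.189,.012]),proj(p,[.429,-.301,.012]))
E
```

```text
7.25 [ 0.43420646 -0.19976949  0.2672958 ] 31.05654391789692
[153.  19.] len 0.068 w 0.041 0.047 head [0.471 0.05 ] mid [0.505 0.022] yaw -39.7
[58. 95.] len 0.135 w 0.037 0.014 head [0.361 0.035] mid [0.369 0.078] yaw 79.0
[356.  61.] len 0.058 w 0.008 0.021 head [ 0.548 -0.139] mid [ 0.574 -0.175] yaw -55.1
[466. 116.] len 0.110 w 0.036 0.022 head [ 0.55  -0.344] mid [ 0.579 -0.311] yaw 47.3
[311. 172.] len 0.108 w 0.033 0.019 head [ 0.398 -0.215] mid [ 0.435 -0.192] yaw 31.5
[531. 205.] len 0.064 w 0.024 0.023 head [ 0.52  -0.458] mid [ 0.555 -0.432] yaw 36.4
[377. 207.] len 0.068 w 0.020 0.021 head [ 0.427 -0.308] mid [ 0.451 -0.272] yaw 56.8
[ 43. 272.] len 0.133 w 0.129 0.077 head [0.131 0.103] mid [0.142 0.061] yaw -76.4
[309.5072762  176.71573521] [383.97490383 228.03967036]
```

{"method": "send_rows", "body": {
  "translation": [
    [0.039,-0.035,0.1],
    [0,0,0.19],
    [0,0,0.19],
    [0,0,0.19],
    [0,0,0.15],
    [0,0,0.09],
    [0,0,0.035],
    [0,0,0]
  ],
  "twist": [
    [0,0,0],
    [0,0,0],
    [0,0,0],
    [0,0,0],
    [0,0,0],
    [0,0,0],
    [0,0,0],
    [0,0,0]
  ],
  "hand": [0.3,0.3,0.3,0.3,0.3,0.3,0.3,0.3]
}}

```text
time_s: 7.97
eef_pos: [0.4381, -0.1802, 0.0771]
tool_rot: [-3.019, -0.859, 0.004]
wrist_force: [0.1, 0.2, 0.2]
finger_gap: 0.0599
gripper_force: 0.0
```

{"method": "send_rows", "body": {
  "translation": [
    [0,0,0],
    [0,0,0],
    [0,0,0],
    [0,0,0],
    [0,0,0],
    [0,0,0]
  ],
  "twist": [
    [0,0,0],
    [0,0,0],
    [0,0,0],
    [0,0,0],
    [0,0,0],
    [0,0,0]
  ],
  "hand": [1,1,1,1,1,1],
  "newtons": 50
}}

```text
time_s: 8.47
eef_pos: [0.4405, -0.1827, 0.0804]
tool_rot: [3.019, 0.855, 0.007]
wrist_force: [1.7, -0.5, 6.1]
finger_gap: 0.0182
gripper_force: 47.9
```

Run:
```python
from h import *
s=read_state();print(s["time_s"],s["eef_pos"],myaw())
x,y,z=s["eef_pos"]; plan([([x,y,.28],31.4),([.565,.157,.28],-5),([.565,.157,.22],-5)])
```

```text
8.4667 [ 0.4405039  -0.18267948  0.08039594] 31.62295831435064
5 rows to [ 0.441 -0.183  0.28 ] 31.4 
 T [[0.001, 0.001, -0.2], [0.0, 0.001, -0.2], [0.0, 0.001, -0.2], [0.0, 0.0, -0.2], [0.0, 0.0, -0.2]] 
 W [0.001, -0.001, 0.001]
9 rows to [0.565 0.157 0.28 ] -5 
 T [[0.157, -0.125, 0.0], [0.148, -0.136, 0.0], [0.138, -0.146, 0.0], [0.128, -0.155, 0.0], [0.116, -0.164, 0.0], [0.104, -0.172, 0.0], [0.092, -0.179, 0.0], [0.079, -0.185, 0.0], [0.066, -0.19, 0.0]] 
 W [0.0, 0.0, 0.09]
2 rows to [0.565 0.157 0.22 ] -5 
 T [[0.0, 0.0, 0.15], [0.0, 0.0, 0.15]] 
 W [0.0, 0.0, 0.0]
```

{"method": "send_rows", "body": {
  "translation": [
    [0,0,-0.2],
    [0,0,-0.2],
    [0,0,-0.2],
    [0,0,-0.2],
    [0,0,-0.2]
  ],
  "twist": [
    [0,0,0],
    [0,0,0],
    [0,0,0],
    [0,0,0],
    [0,0,0]
  ],
  "hand": [1,1,1,1,1]
}}

```text
time_s: 8.88
eef_pos: [0.4378, -0.1813, 0.2808]
tool_rot: [3.022, 0.857, -0.0]
wrist_force: [0.1, -0.6, -2.9]
finger_gap: 0.0179
gripper_force: 48.9
```

{"method": "send_rows", "body": {
  "translation": [
    [0.157,-0.125,0],
    [0.148,-0.136,0],
    [0.138,-0.146,0],
    [0.128,-0.155,0],
    [0.116,-0.164,0],
    [0.104,-0.172,0],
    [0.092,-0.179,0],
    [0.079,-0.185,0],
    [0.066,-0.19,0],
    [0,0,0.1]
  ],
  "twist": [
    [0,0,0.09],
    [0,0,0.09],
    [0,0,0.09],
    [0,0,0.09],
    [0,0,0.09],
    [0,0,0.09],
    [0,0,0.09],
    [0,0,0.09],
    [0,0,0.09],
    [0,0,0]
  ],
  "hand": [1,1,1,1,1,1,1,1,1,1]
}}

```text
time_s: 9.72
eef_pos: [0.5636, 0.1695, 0.2629]
tool_rot: [-3.13, 0.12, -0.015]
wrist_force: [1.9, 1.5, -2.4]
finger_gap: 0.0182
gripper_force: 49.0
```

{"method": "send_rows", "body": {
  "translation": [
    [0,0.06,0],
    [0,0,0.1],
    [0,0,0.08],
    [0,0,0.04],
    [0,0,0]
  ],
  "twist": [
    [0,0,0],
    [0,0,0],
    [0,0,0],
    [0,0,0],
    [0,0,0]
  ],
  "hand": [1,1,1,1,1]
}}

```text
time_s: 10.13
eef_pos: [0.5592, 0.1455, 0.213]
tool_rot: [3.137, -0.132, -0.006]
wrist_force: [0.0, -0.1, -3.2]
finger_gap: 0.0181
gripper_force: 49.2
```

Run:
```python
from h import *
s=read_state();print(s["time_s"],s["eef_pos"],myaw())
save(read_camera("side")[110:240,250:410].repeat(4,0).repeat(4,1),"s2.png")
```

```text
10.1333 [0.55917611 0.14552962 0.21297124] -4.828000553371125
```

View pics/s2.png

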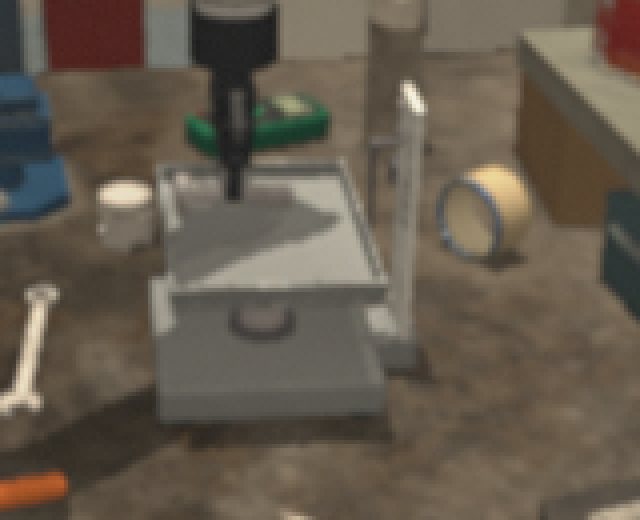

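The side view shows the piston upright on the bench and the bolt held just above the pan floor, clear of the rim; I release it now.

{"method": "send_rows", "body": {
  "translation": [
    [0,0,0.015],
    [0,0,0],
    [0,0,0],
    [0,0,0],
    [0,0,0],
    [0,0,0],
    [0,0,-0.1],
    [0,0,-0.15],
    [0,0,-0.15],
    [0,0,0]
  ],
  "twist": [
    [0,0,0],
    [0,0,0],
    [0,0,0],
    [0,0,0],
    [0,0,0],
    [0,0,0],
    [0,0,0],
    [0,0,0],
    [0,0,0],
    [0,0,0]
  ],
  "hand": [1,1,0.35,0.35,0.35,0.35,0.35,0.35,0.35,0.35]
}}

```text
time_s: 11.02
eef_pos: [0.563, 0.1481, 0.2977]
tool_rot: [-3.136, 0.131, -0.016]
wrist_force: [0.7, 0.9, 0.7]
finger_gap: 0.0557
gripper_force: 0.0
```

Run:
```python
from h import *
s=read_state();print(s["time_s"],s["eef_pos"],myaw(),s["finger_gap"])
x,y,z=s["eef_pos"]; plan([([.44,-.25,.27],56)])
```

```text
11.0167 [0.56298427 0.14808729 0.2977489 ] -4.769057345350376 0.05565715570673609
11 rows to [ 0.44 -0.25  0.27] 56 
 T [[-0.041, 0.185, 0.012], [-0.058, 0.18, 0.012], [-0.075, 0.174, 0.012], [-0.092, 0.166, 0.012], [-0.107, 0.156, 0.012], [-0.122, 0.145, 0.012], [-0.135, 0.133, 0.012], [-0.147, 0.119, 0.012], [-0.158, 0.104, 0.012], [-0.167, 0.089, 0.012], [-0.175, 0.072, 0.012]] 
 W [0.0, -0.001, -0.123]
```

{"method": "send_rows", "body": {
  "translation": [
    [-0.041,0.185,0.012],
    [-0.058,0.18,0.012],
    [-0.075,0.174,0.012],
    [-0.092,0.166,0.012],
    [-0.107,0.156,0.012],
    [-0.122,0.145,0.012],
    [-0.135,0.133,0.012],
    [-0.147,0.119,0.012],
    [-0.158,0.104,0.012],
    [-0.167,0.089,0.012]
  ],
  "twist": [
    [0,0,-0.123],
    [0,0,-0.123],
    [0,0,-0.123],
    [0,0,-0.123],
    [0,0,-0.123],
    [0,0,-0.123],
    [0,0,-0.123],
    [0,0,-0.123],
    [0,0,-0.123],
    [0,0,-0.123]
  ],
  "hand": [0.3,0.3,0.3,0.3,0.3,0.3,0.3,0.3,0.3,0.3]
}}

```text
time_s: 11.85
eef_pos: [0.4484, -0.217, 0.2678]
tool_rot: [2.836, 1.348, 0.001]
wrist_force: [0.5, -0.6, -0.5]
finger_gap: 0.0599
gripper_force: 0.0
```

{"method": "send_rows", "body": {
  "translation": [
    [-0.175,0.072,0.012],
    [-0.15,0.1,0],
    [0,0,0],
    [0,0,0]
  ],
  "twist": [
    [0,0,-0.123],
    [0,0,0],
    [0,0,0],
    [0,0,0]
  ],
  "hand": [0.3,0.3,0.3,0.3]
}}

```text
time_s: 12.18
eef_pos: [0.4373, -0.2899, 0.265]
tool_rot: [2.776, 1.47, 0.0]
wrist_force: [0.4, -0.2, 0.3]
finger_gap: 0.0598
gripper_force: 0.0
```

Run:
```python
from h import *
s=read_state();print(s["time_s"],s["eef_pos"],myaw())
p=camera_params("wrist");im=read_camera("wrist");save(im,"w4.png");bolts(im,p)
plan([([.431,-.299,.25],56)])
t=camera_params("top");im=read_camera("top");save(im,"t4.png")
```

```text
12.1833 [ 0.43728521 -0.2898661   0.26502241] 55.81287702282061
[356.  15.] len 0.058 w 0.009 0.022 head [ 0.548 -0.139] mid [ 0.574 -0.175] yaw -55.0
[435. 118.] len 0.107 w 0.036 0.021 head [ 0.552 -0.34 ] mid [ 0.582 -0.308] yaw 46.8
[318. 189.] len 0.103 w 0.034 0.019 head [ 0.407 -0.338] mid [ 0.432 -0.302] yaw 56.2
[ 79. 253.] len 0.059 w 0.037 0.036 head [ 0.131 -0.17 ] mid [ 0.132 -0.214] yaw -88.8
[ 63. 289.] len 0.121 w 0.028 0.057 head [ 0.01  -0.208] mid [ 0.054 -0.213] yaw -6.8
1 rows to [ 0.431 -0.299  0.25 ] 56 
 T [[-0.065, 0.003, 0.075]] 
 W [0.0, -0.001, 0.0]
```

{"method": "send_rows", "body": {
  "translation": [
    [-0.07,0.01,0.1],
    [0,0,0.19],
    [0,0,0.19],
    [0,0,0.19],
    [0,0,0.14],
    [0,0,0.08],
    [0,0,0.03],
    [0,0,0],
    [0,0,0]
  ],
  "twist": [
    [0,0,0],
    [0,0,0],
    [0,0,0],
    [0,0,0],
    [0,0,0],
    [0,0,0],
    [0,0,0],
    [0,0,0],
    [0,0,0]
  ],
  "hand": [0.3,0.3,0.3,0.3,0.3,0.3,0.3,0.3,1]
}}

```text
time_s: 13.03
eef_pos: [0.4327, -0.2995, 0.0819]
tool_rot: [2.771, 1.48, 0.001]
wrist_force: [0.6, -1.0, 0.8]
finger_gap: 0.0495
gripper_force: 0.0
```

{"method": "send_rows", "body": {
  "translation": [
    [0,0,0],
    [0,0,0],
    [0,0,0],
    [0,0,0],
    [0,0,0],
    [0,0,-0.2],
    [0,0,-0.2],
    [0,0,-0.2],
    [0,0,-0.2],
    [0,0,-0.2]
  ],
  "twist": [
    [0,0,0],
    [0,0,0],
    [0,0,0],
    [0,0,0],
    [0,0,0],
    [0,0,0],
    [0,0,0],
    [0,0,0],
    [0,0,0],
    [0,0,0]
  ],
  "hand": [1,1,1,1,1,1,1,1,1,1]
}}

```text
time_s: 13.87
eef_pos: [0.4311, -0.2999, 0.2833]
tool_rot: [2.772, 1.477, -0.0]
wrist_force: [1.3, -0.6, -2.4]
finger_gap: 0.0176
gripper_force: 50.1
```

Run:
```python
from h import *
s=read_state();print(s["time_s"],s["eef_pos"],myaw())
t=camera_params("top");im=read_camera("top");save(im,"t5.png")
save(im[130:240,160:300].repeat(4,0).repeat(4,1),"t5c.png")
plan([([.557,.085,.28],-5)])
```

```text
13.8667 [ 0.43108732 -0.29988851  0.28332775] 56.10955129022145
11 rows to [0.557 0.085 0.28 ] -5 
 T [[0.177, -0.052, 0.004], [0.171, -0.069, 0.004], [0.164, -0.085, 0.004], [0.155, -0.1, 0.004], [0.144, -0.115, 0.004], [0.132, -0.128, 0.004], [0.119, -0.14, 0.004], [0.105, -0.151, 0.005], [0.09, -0.161, 0.005], [0.074, -0.169, 0.005], [0.057, -0.175, 0.005]] 
 W [0.001, -0.001, 0.123]
```

View pics/t5c.png

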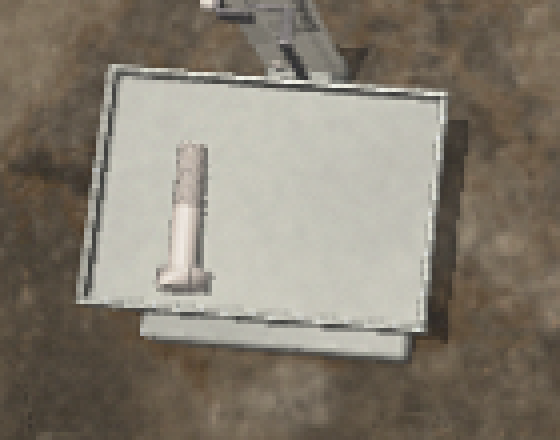

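{"method": "send_rows", "body": {
  "translation": [
    [0.177,-0.052,0],
    [0.171,-0.069,0],
    [0.164,-0.085,0],
    [0.155,-0.1,0],
    [0.144,-0.115,0],
    [0.132,-0.128,0],
    [0.119,-0.14,0],
    [0.105,-0.151,0],
    [0.09,-0.161,0],
    [0.074,-0.169,0]
  ],
  "twist": [
    [0,0,0.123],
    [0,0,0.123],
    [0,0,0.123],
    [0,0,0.123],
    [0,0,0.123],
    [0,0,0.123],
    [0,0,0.123],
    [0,0,0.123],
    [0,0,0.123],
    [0,0,0.123]
  ],
  "hand": [1,1,1,1,1,1,1,1,1,1]
}}

```text
time_s: 14.75
eef_pos: [0.5423, 0.0528, 0.2812]
tool_rot: [3.141, 0.013, 0.001]
wrist_force: [0.1, -0.4, -2.5]
finger_gap: 0.0177
gripper_force: 50.2
```

{"method": "send_rows", "body": {
  "translation": [
    [0.06,-0.175,0],
    [0.04,0,0.05],
    [0,0,0.15],
    [0,0,0.12],
    [0,0,0.06],
    [0,0,0],
    [0,0,0]
  ],
  "twist": [
    [0,0,0.123],
    [0,0,0],
    [0,0,0],
    [0,0,0],
    [0,0,0],
    [0,0,0],
    [0,0,0]
  ],
  "hand": [1,1,1,1,1,1,1]
}}

```text
time_s: 15.33
eef_pos: [0.5618, 0.0856, 0.2051]
tool_rot: [-3.139, 0.131, 0.001]
wrist_force: [-0.4, 0.4, -2.4]
finger_gap: 0.0177
gripper_force: 50.2
```

Descend a little, release, rise, then tilt later to view the pointer.

{"method": "send_rows", "body": {
  "translation": [
    [0,0,0.035],
    [0,0,0],
    [0,0,0],
    [0,0,0],
    [0,0,0],
    [0,0,0],
    [0,0,-0.1],
    [0,0,-0.15],
    [0,0,-0.15],
    [0,0,-0.15]
  ],
  "twist": [
    [0,0,0],
    [0,0,0],
    [0,0,0],
    [0,0,0],
    [0,0,0],
    [0,0,0],
    [0,0,0],
    [0,0,0],
    [0,0,0],
    [0,0,0]
  ],
  "hand": [1,1,0.38,0.38,0.38,0.38,0.38,0.38,0.38,0.38]
}}

```text
time_s: 16.17
eef_pos: [0.5617, 0.086, 0.3095]
tool_rot: [-3.139, 0.13, 0.0]
wrist_force: [0.3, 0.1, 0.9]
finger_gap: 0.0529
gripper_force: 0.0
```

Run:
```python
from h import *
s=read_state();print(s["time_s"],s["eef_pos"],myaw(),s["joints"])
for X in [(.68,.1,.19),(.68,.1,.17)]: print(proj(camera_params("side"),X),proj(camera_params("top"),X))
# next: hover toward 3rd bolt (.582,-.308) yaw 46.5
plan([([.575,-.29,.30],46.5)])
```

```text
16.1667 [0.56172273 0.08595381 0.30952686] -4.759965178793539 [ 0.15235879  0.36973681 -0.45491462  1.77782691  0.18535126  1.03646556
 -2.02462942]
[344.78450146 149.48132077] [219.61136928 135.03630611]
[344.47635681 154.91253549] [221.13013501 137.44141732]
10 rows to [ 0.575 -0.29   0.3  ] 46.5 
 T [[0.022, 0.187, 0.005], [0.005, 0.188, 0.005], [-0.011, 0.188, 0.005], [-0.028, 0.186, 0.005], [-0.045, 0.183, 0.005], [-0.061, 0.178, 0.005], [-0.076, 0.172, 0.005], [-0.091, 0.164, 0.005], [-0.106, 0.156, 0.005], [-0.119, 0.145, 0.005]] 
 W [-0.0, 0.0, -0.114]
```

{"method": "send_rows", "body": {
  "translation": [
    [-0.187,0,0.05],
    [-0.187,0,0.05],
    [-0.187,0,0.05],
    [0,0,0],
    [0,0,0],
    [0,0,0],
    [0,0,0],
    [0,0,0],
    [0,0,0],
    [0,0,0]
  ],
  "twist": [
    [0,0,0],
    [0,0,0],
    [0,0,0],
    [0,0.15,0],
    [0,0.15,0],
    [0,0.15,0],
    [0,0.15,0],
    [0,0.15,0],
    [0,0.15,0],
    [0,0.15,0]
  ],
  "hand": [0.38,0.38,0.38,0.38,0.38,0.38,0.38,0.38,0.38,0.38]
}}

```text
time_s: 17.0
eef_pos: [0.4534, 0.089, 0.3004]
tool_rot: [2.946, -0.08, 0.993]
wrist_force: [1.1, -0.7, 0.8]
finger_gap: 0.0528
gripper_force: 0.0
```

{"method": "send_rows", "body": {
  "translation": [
    [0,0,0],
    [0,0,0],
    [0,0,0]
  ],
  "twist": [
    [0,0,0],
    [0,0,0],
    [0,0,0]
  ],
  "hand": [0.38,0.38,0.38]
}}

```text
time_s: 17.25
eef_pos: [0.4538, 0.0808, 0.3013]
tool_rot: [2.941, -0.12, 0.991]
wrist_force: [0.1, -0.0, -0.5]
finger_gap: 0.0528
gripper_force: 0.0
```

Run:
```python
from h import *
s=read_state();print(s["time_s"],s["eef_pos"],s["joints"].round(2))
p=camera_params("wrist");im=read_camera("wrist");np.savez("w5.npz",**{k:np.array(v) for k,v in p.items()})
u=proj(p,[.685,.09,.18]);print(u)
save(im,"w5.png")
x,y=np.clip(u.astype(int),[80,60],[560,340]);print(x,y)
save(cv2.resize(im[y-60:y+60,x-80:x+80],None,fx=5,fy=5,interpolation=cv2.INTER_CUBIC),"w5c.png")
```

```text
17.25 [0.45381473 0.08079565 0.3013357 ] [ 0.02 -0.   -0.41  2.36  0.99  0.35 -2.92]
[287.03478607  81.96699472]
287 81
```

View pics/w5c.png

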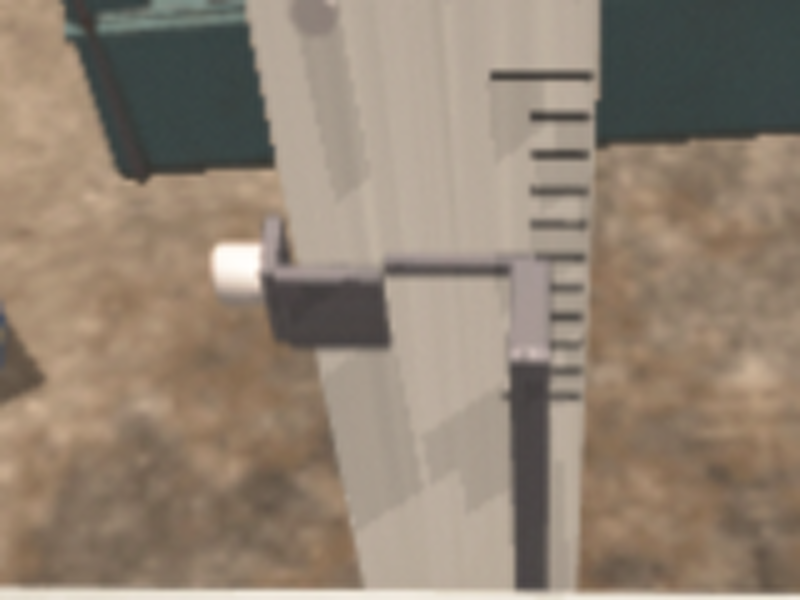

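Run:
```python
from h import *
p=dict(np.load("w5.npz"));p={k:(float(v) if v.ndim==0 else v) for k,v in p.items()}
n=np.array([np.cos(np.radians(-5)),np.sin(np.radians(-5)),0]); c=np.array([.575,.091,0])
def onback(cx,cy,b):
    o,d=ray(p,(207+cx/5-.4,21+cy/5-.4)); return o+d*((c+n*b-o)@n)/(d@n)
for nm,cx,cy in[("ptr top",400,262),("ptr bot",400,273),("plate top",330,279),("plate bot",330,346),("tick0",560,75),("tick5",560,257),("tick10",560,397)]:
    print(nm,[onback(cx,cy,b)[1:].round(4).tolist() for b in(.107,.110,.114,.117)])
```

```text
ptr top [[0.0893, 0.194], [0.0894, 0.1911], [0.0896, 0.1873], [0.0897, 0.1845]]
ptr bot [[0.0895, 0.1913], [0.0897, 0.1884], [0.0898, 0.1845], [0.09, 0.1816]]
plate top [[0.1033, 0.1897], [0.1036, 0.1868], [0.104, 0.1829], [0.1044, 0.18]]
plate bot [[0.1057, 0.1719], [0.1061, 0.1688], [0.1066, 0.1645], [0.1069, 0.1614]]
tick0 [[0.0591, 0.2337], [0.0588, 0.2314], [0.0584, 0.2283], [0.0581, 0.226]]
tick5 [[0.0586, 0.1955], [0.0583, 0.1927], [0.0579, 0.1889], [0.0576, 0.1861]]
tick10 [[0.0581, 0.1574], [0.0578, 0.154], [0.0574, 0.1495], [0.0571, 0.1462]]
```

The view shows the pointer bar at crop row 266, with the plate face spanning rows 280–345. That puts the pointer about 12–16 mm above the plate's middle, so one more bolt is needed.

{"method": "send_rows", "body": {
  "translation": [
    [0,0,0],
    [0,0,0],
    [0,0,0],
    [0,0,0],
    [0,0,0],
    [0,0,0],
    [0,0,0],
    [0,0,0]
  ],
  "twist": [
    [0,-0.15,0],
    [0,-0.15,0],
    [0,-0.15,0],
    [0,-0.15,0],
    [0,-0.15,0],
    [0,-0.15,0],
    [0,-0.15,0],
    [0,0,0]
  ],
  "hand": [0.3,0.3,0.3,0.3,0.3,0.3,0.3,0.3]
}}

```text
time_s: 17.97
eef_pos: [0.4586, 0.0736, 0.3007]
tool_rot: [3.114, -0.163, -0.052]
wrist_force: [-0.0, 0.3, -0.1]
finger_gap: 0.0593
gripper_force: 0.0
```

Run:
```python
from h import *
s=read_state();print(s["time_s"],s["eef_pos"],s["tool_rot"],s["joints"].round(2))
plan([([.57,-.30,.28],46.5)])
```

```text
17.9667 [0.45857471 0.07358696 0.30065168] [ 3.11410007 -0.16349004 -0.05166721] [ 0.1   0.2  -0.38  2.    0.1   0.99 -2.01]
10 rows to [ 0.57 -0.3   0.28] 46.5 
 T [[0.075, 0.18, 0.012], [0.059, 0.186, 0.012], [0.041, 0.19, 0.013], [0.024, 0.193, 0.012], [0.006, 0.195, 0.012], [-0.012, 0.194, 0.012], [-0.03, 0.193, 0.012], [-0.047, 0.189, 0.012], [-0.065, 0.184, 0.011], [-0.081, 0.177, 0.011]] 
 W [0.001, 0.005, -0.117]
```

{"method": "send_rows", "body": {
  "translation": [
    [0.075,0.18,0.012],
    [0.059,0.186,0.012],
    [0.041,0.19,0.013],
    [0.024,0.193,0.012],
    [0.006,0.195,0.012],
    [-0.012,0.194,0.012],
    [-0.03,0.193,0.012],
    [-0.047,0.189,0.012],
    [-0.065,0.184,0.011],
    [-0.081,0.177,0.011]
  ],
  "twist": [
    [0.001,0.005,-0.117],
    [0.001,0.005,-0.117],
    [0.001,0.005,-0.117],
    [0.001,0.005,-0.117],
    [0.001,0.005,-0.117],
    [0.001,0.005,-0.117],
    [0.001,0.005,-0.117],
    [0.001,0.005,-0.117],
    [0.001,0.005,-0.117],
    [0.001,0.005,-0.117]
  ],
  "hand": [0.3,0.3,0.3,0.3,0.3,0.3,0.3,0.3,0.3,0.3]
}}

```text
time_s: 18.8
eef_pos: [0.5703, -0.2997, 0.2821]
tool_rot: [2.874, 1.255, 0.005]
wrist_force: [0.7, 0.2, -0.3]
finger_gap: 0.0598
gripper_force: 0.0
```

{"method": "send_rows", "body": {
  "translation": [
    [0,0,0],
    [0,0,0],
    [0,0,0]
  ],
  "twist": [
    [0,0,0],
    [0,0,0],
    [0,0,0]
  ],
  "hand": [0.3,0.3,0.3]
}}

```text
time_s: 19.05
eef_pos: [0.5702, -0.2967, 0.2819]
tool_rot: [2.878, 1.251, 0.002]
wrist_force: [-0.0, -0.9, 0.4]
finger_gap: 0.0596
gripper_force: 0.0
```

Run:
```python
from h import *
s=read_state();print(s["time_s"],s["eef_pos"],s["tool_rot"],myaw(),s["joints"].round(2))
p=camera_params("wrist");im=read_camera("wrist");save(im,"w6.png");bolts(im,p)
plan([([.583,-.306,.08],46.5)])
```

```text
19.05 [ 0.57016558 -0.296728    0.2818846 ] [2.87753420e+00 1.25068485e+00 2.34053950e-03] 46.983137114496216 [ 0.66  0.5  -0.32  1.63  0.18  1.04 -0.46]
[50. 15.] len 0.062 w 0.031 0.032 head [0.462 0.039] mid [0.504 0.026] yaw -16.6
[464.  26.] len 0.122 w 0.022 0.063 head [ 0.757 -0.235] mid [ 0.787 -0.267] yaw -46.5
[617.  47.] len 0.070 w 0.024 0.074 head [ 0.909 -0.381] mid [ 0.936 -0.416] yaw -52.8
[238. 101.] len 0.056 w 0.008 0.019 head [ 0.55  -0.139] mid [ 0.575 -0.175] yaw -55.3
[564. 138.] len 0.106 w 0.031 0.032 head [ 0.768 -0.476] mid [ 0.811 -0.465] yaw 14.1
[329. 176.] len 0.109 w 0.033 0.019 head [ 0.549 -0.342] mid [ 0.579 -0.311] yaw 46.3
[575. 337.] len 0.099 w 0.046 0.053 head [ 0.686 -0.687] mid [ 0.692 -0.731] yaw -82.2
6 rows to [ 0.583 -0.306  0.08 ] 46.5 
 T [[0.001, 0.013, 0.169], [0.001, 0.013, 0.169], [0.001, 0.013, 0.169], [0.001, 0.013, 0.169], [0.001, 0.013, 0.169], [0.001, 0.013, 0.169]] 
 W [0.001, 0.0, 0.002]
```

{"method": "send_rows", "body": {
  "translation": [
    [-0.005,0.08,0.12],
    [0,0,0.19],
    [0,0,0.19],
    [0,0,0.19],
    [0,0,0.18],
    [0,0,0.09],
    [0,0,0.04],
    [0,0,0],
    [0,0,0]
  ],
  "twist": [
    [0,0,0],
    [0,0,0],
    [0,0,0],
    [0,0,0],
    [0,0,0],
    [0,0,0],
    [0,0,0],
    [0,0,0],
    [0,0,0]
  ],
  "hand": [0.3,0.3,0.3,0.3,0.3,0.3,0.3,0.3,1]
}}

```text
time_s: 19.85
eef_pos: [0.5837, -0.3079, 0.084]
tool_rot: [2.872, 1.257, 0.003]
wrist_force: [0.1, 0.2, 0.6]
finger_gap: 0.0492
gripper_force: 0.0
```

{"method": "send_rows", "body": {
  "translation": [
    [0,0,0],
    [0,0,0],
    [0,0,0],
    [0,0,0],
    [0,0,0],
    [0,0,-0.2],
    [0,0,-0.2],
    [0,0,-0.2],
    [0,0,-0.2],
    [0,0,-0.2]
  ],
  "twist": [
    [0,0,0],
    [0,0,0],
    [0,0,0],
    [0,0,0],
    [0,0,0],
    [0,0,0],
    [0,0,0],
    [0,0,0],
    [0,0,0],
    [0,0,0]
  ],
  "hand": [1,1,1,1,1,1,1,1,1,1]
}}

```text
time_s: 20.68
eef_pos: [0.5819, -0.3076, 0.2852]
tool_rot: [2.873, 1.256, 0.001]
wrist_force: [-0.1, -0.3, -2.8]
finger_gap: 0.017
gripper_force: 49.8
```

Run:
```python
from h import *
s=read_state();print(s["time_s"],s["eef_pos"],myaw(),s["finger_gap"])
im=read_camera("top");save(im,"t6.png");t=camera_params("top")
bolts(im,t,z=.11,amin=60)
plan([([.558,.025,.28],-5)])
```

```text
20.6833 [ 0.58189966 -0.30758375  0.28518168] 47.215217168762436 0.01699987265170439
[567.  16.] len 0.127 w 0.007 0.029 head [ 1.078 -0.935] mid [ 1.108 -0.968] yaw -48.3
[337.  21.] len 0.075 w 0.051 0.062 head [ 1.071 -0.265] mid [ 1.079 -0.222] yaw 79.7
[558.  88.] len 0.097 w 0.030 0.058 head [ 0.839 -0.874] mid [ 0.861 -0.912] yaw -60.1
[61. 91.] len 0.067 w 0.057 0.069 head [0.846 0.58 ] mid [0.859 0.622] yaw 72.3
[97. 93.] len 0.058 w 0.018 0.022 head [0.817 0.497] mid [0.861 0.496] yaw -0.8
[605.  99.] len 0.128 w 0.043 0.035 head [ 0.823 -1.124] mid [ 0.831 -1.081] yaw 78.9
[347. 113.] len 0.089 w 0.075 0.077 head [ 0.758 -0.209] mid [ 0.772 -0.251] yaw -71.3
[562. 105.] len 0.052 w 0.024 0.028 head [ 0.783 -0.91 ] mid [ 0.825 -0.923] yaw -17.2
[382. 118.] len 0.127 w 0.007 0.007 head [ 0.694 -0.331] mid [ 0.735 -0.345] yaw -18.1
[ 77. 126.] len 0.105 w 0.029 0.053 head [0.722 0.496] mid [0.738 0.537] yaw 69.0
[523. 140.] len 0.069 w 0.052 0.059 head [ 0.672 -0.756] mid [ 0.703 -0.787] yaw -45.9
[142. 150.] len 0.084 w 0.003 0.007 head [0.621 0.34 ] mid [0.665 0.342] yaw 3.
[... 688 characters left out ...]
-83.6
[139. 215.] len 0.062 w 0.039 0.052 head [0.448 0.32 ] mid [0.486 0.342] yaw 29.2
[554. 243.] len 0.089 w 0.023 0.014 head [ 0.349 -0.843] mid [ 0.393 -0.841] yaw 2.4
[ 73. 269.] len 0.113 w 0.011 0.009 head [0.324 0.467] mid [0.324 0.511] yaw 89.9
[ 70. 283.] len 0.113 w 0.014 0.014 head [0.288 0.58 ] mid [0.289 0.536] yaw -89.9
[ 83. 303.] len 0.083 w 0.016 0.035 head [0.223 0.438] mid [0.232 0.481] yaw 78.5
9 rows to [0.558 0.025 0.28 ] -5 
 T [[0.126, -0.137, 0.006], [0.111, -0.149, 0.006], [0.096, -0.16, 0.006], [0.079, -0.169, 0.006], [0.062, -0.176, 0.007], [0.043, -0.181, 0.007], [0.025, -0.184, 0.007], [0.006, -0.186, 0.008], [-0.013, -0.186, 0.008]] 
 W [0.002, -0.002, 0.129]
```

{"method": "send_rows", "body": {
  "translation": [
    [0.126,-0.137,0],
    [0.111,-0.149,0],
    [0.096,-0.16,0],
    [0.079,-0.169,0],
    [0.062,-0.176,0],
    [0.043,-0.181,0],
    [0.025,-0.184,0],
    [0.006,-0.186,0],
    [-0.013,-0.186,0],
    [0,0,0.06]
  ],
  "twist": [
    [0,0,0.129],
    [0,0,0.129],
    [0,0,0.129],
    [0,0,0.129],
    [0,0,0.129],
    [0,0,0.129],
    [0,0,0.129],
    [0,0,0.129],
    [0,0,0.129],
    [0,0,0]
  ],
  "hand": [1,1,1,1,1,1,1,1,1,1]
}}

```text
time_s: 21.57
eef_pos: [0.5549, 0.0365, 0.2717]
tool_rot: [-3.138, 0.126, -0.013]
wrist_force: [0.8, 0.7, -2.3]
finger_gap: 0.0177
gripper_force: 50.1
```

{"method": "send_rows", "body": {
  "translation": [
    [0,0,0.15],
    [0,0,0.13],
    [0,0,0.08],
    [0,0,0],
    [0,0,0]
  ],
  "twist": [
    [0,0,0],
    [0,0,0],
    [0,0,0],
    [0,0,0],
    [0,0,0]
  ],
  "hand": [1,1,1,1,1]
}}

```text
time_s: 21.98
eef_pos: [0.5548, 0.0258, 0.1967]
tool_rot: [3.134, -0.137, 0.002]
wrist_force: [0.8, -0.5, -2.4]
finger_gap: 0.0174
gripper_force: 50.0
```

{"method": "send_rows", "body": {
  "translation": [
    [0,0,0.055],
    [0,0,0],
    [0,0,0],
    [0,0,0],
    [0,0,0],
    [0,0,0],
    [0,0,-0.1],
    [0,0,-0.15],
    [0,0,-0.15],
    [0,0,-0.15]
  ],
  "twist": [
    [0,0,0],
    [0,0,0],
    [0,0,0],
    [0,0,0],
    [0,0,0],
    [0,0,0],
    [0,0,0],
    [0,0,0],
    [0,0,0],
    [0,0,0]
  ],
  "hand": [1,1,0.4,0.4,0.4,0.4,0.4,0.4,0.4,0.4]
}}

```text
time_s: 22.82
eef_pos: [0.5547, 0.0265, 0.2976]
tool_rot: [3.134, -0.137, 0.004]
wrist_force: [0.9, -0.7, -0.6]
finger_gap: 0.0511
gripper_force: 0.0
```

{"method": "send_rows", "body": {
  "translation": [
    [-0.187,-0.1,0.02],
    [-0.187,-0.1,0],
    [-0.187,-0.1,0],
    [0,0,0],
    [0,0,0],
    [0,0,0],
    [0,0,0],
    [0,0,0],
    [0,0,0],
    [0,0,0]
  ],
  "twist": [
    [0,0,0],
    [0,0,0],
    [0,0,0],
    [0,0.13,0],
    [0,0.13,0],
    [0,0.13,0],
    [0,0.13,0],
    [0,0.13,0],
    [0,0.13,0],
    [0,0.13,0]
  ],
  "hand": [0.38,0.38,0.38,0.38,0.38,0.38,0.38,0.38,0.38,0.38]
}}

```text
time_s: 23.65
eef_pos: [0.4508, 0.0907, 0.3013]
tool_rot: [2.948, -0.116, 0.975]
wrist_force: [0.9, -1.2, 0.6]
finger_gap: 0.053
gripper_force: 0.0
```

{"method": "send_rows", "body": {
  "translation": [
    [0,0,0],
    [0,0,0],
    [0,0,0],
    [0,0,0],
    [0,0,0]
  ],
  "twist": [
    [0,0,0],
    [0,0,0],
    [0,0,0],
    [0,0,0],
    [0,0,0]
  ],
  "hand": [0.38,0.38,0.38,0.38,0.38]
}}

```text
time_s: 24.07
eef_pos: [0.4523, 0.0878, 0.3017]
tool_rot: [2.947, -0.129, 0.97]
wrist_force: [1.1, -0.7, 0.1]
finger_gap: 0.0528
gripper_force: 0.0
```

Run:
```python
from h import *
s=read_state();print(s["time_s"],s["eef_pos"],s["joints"].round(2),s["finger_gap"])
p=camera_params("wrist");im=read_camera("wrist");np.savez("w7.npz",**{k:np.array(v) for k,v in p.items()})
u=proj(p,[.685,.09,.17]);print(u)
x,y=np.clip(u.astype(int),[160,75],[480,290]);print(x,y)
save(cv2.resize(im[y-75:y+105,x-160:x+100],None,fx=3,fy=3,interpolation=cv2.INTER_CUBIC),"w7c.png")
```

```text
24.0667 [0.45226975 0.08784502 0.30168453] [-0.   -0.   -0.41  2.35  0.95  0.37 -2.9 ] 0.052844004248212575
[293.22347484  84.38020578]
293 84
```

View pics/w7c.png

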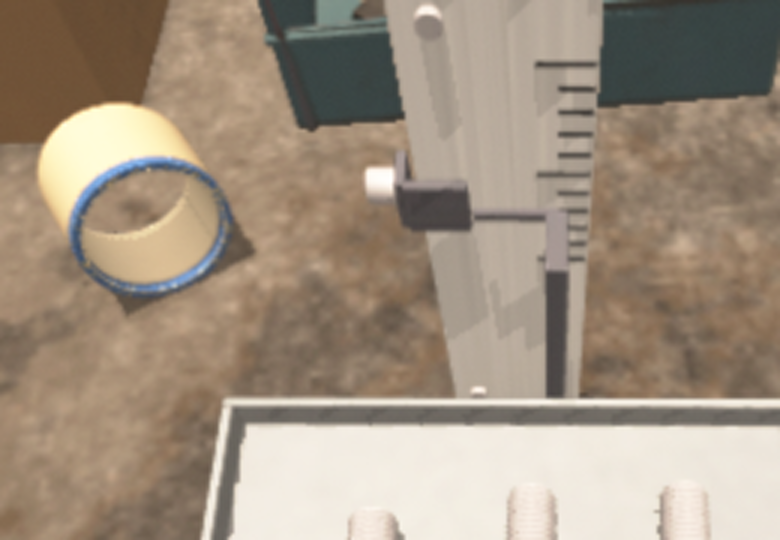

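The pointer bar (crop row 215) now lies level with the plate face (rows 190–230), and the ends of all three bolts show in the pan.

```bash
python3 -c "
from cell import *
print(job_done())"
```

```text
the job is handed in; nothing more can be done
None
```

I handed the job in at about 24 s: the piston stands upright on the bench, three bolts lie in the pan, the last picture showed the pointer level with the set plate, and I left the fourth bolt where it was; the hand-in returned no verdict.

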